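Pin the sample-bottle rack shut

TASK

Lock the blue bottle rack: take the red-handled steel pin out of its wooden block and thread it down through the eye of the upper (aluminium) bar, then through the eye of the lower (brass) bar hidden beneath it, then into the steel lug on the rack's base, sliding the bars shut with the pin as you go, until the pin's collar sits fully home on the upper bar; then let go. The lower bar's eye is off to one side and has to be found by feel: do not force the pin (feel slowly and gently, and never let a push, down or sideways, reach 4 kg), and leave the bottles and other things where they are.

Things in the scene. Friction and masses are not known exactly. Their poses are not given: they have to be found in the camera images.
- pin_grip (a point): centre of the pin's red square handle, 20 x 20 mm, 46 mm tall, sides along this frame's x and y, z up. Grip it by two opposite sides. One rigid piece, about 120 g: below the handle a round steel collar (24 mm diameter, 6 mm thick; underside 29 mm below this point), then a steel shaft of 12 mm diameter whose flat tip is 91 mm below this point
- pin_tip (a point): the pin's tip, centre of its flat end, 91 mm below the handle's centre. The last 8 mm of the shaft taper from 12 to 7 mm diameter
- pin_collar (a point): centre of the underside of the pin's collar, 62 mm above the tip; it rests on the upper bar's top when the pin is home
- pin: the pin as a whole; origin at its tip, z up along its axis
- block: fixed light wooden block, 60 x 60 mm, 72 mm tall, origin at its underside. The pin stands loosely in its 17 mm hole, collar on the block's top: draw it straight up by 65 mm to clear it
- upper_eye (a point): centre of the eye in the upper (aluminium) bar, at the bar's top face, 74 mm above the table. Eye 14 mm diameter, mouth chamfered 2 mm; bar 8 mm thick, 36 mm wide. The bar slides only along this frame's y (the rack's y). The pin standing in the eye moves it
- upper_bar (a joint): how far (m) the upper bar stands open: 0 with its eye over the lug, 0.034 to 0.044 at the start; grows towards the rack's +y. It slides against about 1.5 N of friction and stays where it is left
- lower_level (a point): fixed point on the lug's axis, level with the top face of the lower (brass) bar, 53 mm above the table, 13 mm below the upper bar's underside. That bar is 8 mm thick, has a 14 mm eye (1 mm chamfer), slides along y with 1.5 N friction and stays where left. ITS PLACE IS NOT MEASURED: at the start its eye is 6 to 28 mm from this point towards the rack's +y
- lug (a point): centre of the mouth of the hole in the fixed steel lug on the rack's base, 36 mm above the table, 9 mm below the lower bar's underside. Hole 14 mm diameter, 3 mm chamfer, 26 mm deep. Axes as the rack's. With the pin home its tip is 24 mm below this point and its collar 38 mm above
- rack: blue bottle rack, fixed: base plate 150 x 320 x 10 mm, origin at its underside, base from -75 to 75 mm in x, -150 to 170 mm in y. Lug at x -35, y -60 mm. Guide posts with caps, up to 80 mm high, at x -67 to -3, y 39 to 146 mm. Both bars are springy: pressed down they give 1 mm per 2 N for 7 mm, then stop hard: feel at 20 mm/s or less, stop at 6 to 8 N
- lower_feel (a point): the same point 4 mm higher: a good level for the tip to travel at, through the upper eye and clear of the lower bar. Pressed on the lower bar's flat top the pin drags that bar along, so lift the tip between tries; within about 4 mm of the eye the tapered tip slips in
- rack_can: small aluminium bottle on the rack, 50 mm diameter, 115 mm tall, origin at its base, at about x 30, y 7 mm of the rack; leave it alone
- rack_white: small white plastic bottle on the rack, 50 mm diameter, 105 mm tall, origin at its base, at about x 30, y 82 mm of the rack; leave it alone
- big_can: aluminium bottle, 84 mm diameter, 210 mm tall, origin at its base; leave it alone
- big_white: white plastic bottle, 80 mm diameter, 170 mm tall, origin at its base; leave it alone
- amber_jar: amber glass jar, 56 mm diameter, 70 mm tall, origin at its base; leave it alone
- beaker: clear plastic beaker, 68 mm diameter, 85 mm tall, origin at its base; leave it alone
- spatula: spatula lying on the table, 200 mm long; leave it alone
- spare_cap: white screw cap, 42 mm diameter, 20 mm tall; leave it alone
Mind the look-alikes: they are no part of the job. There is more than one size of the pin; the job needs the middle-sized.

How it is judged:
On the way, in this order (a step that is already met when the one before it is completed fails the run):
1. the pin's tip is through the upper bar's eye (z of pin_tip in the frame of upper_eye below -0.011 m and horizontal distance between pin_tip and upper_eye below 0.007 m), for 0.05 s.
2. the pin's tip is through the lower bar's eye as well (z of pin_tip in the frame of lug below 0.006 m and horizontal distance between pin_tip and upper_eye below 0.007 m), for 0.05 s.
At the end, for the whole second after the job is handed in: The pin stands upright (within 0.08 rad) and at rest through both bars and the lug: its collar within 3 mm of the upper bar's top, its tip at least 20 mm down in the lug and within 4 mm of the lug's axis, the upper eye within 5 mm of the lug's axis, released (z of pin_collar in the frame of upper_eye below 0.003 m and horizontal distance between pin_tip and lug below 0.004 m and horizontal distance between upper_eye and lug below 0.005 m and z of pin_tip in the frame of lug below -0.02 m and angle between pin_grip's own z axis and vertical below 0.08 rad and linear speed of pin below 0.02 m/s); the robot touches nothing.
It fails at once if the pin is forced: more than 40 N between the pin and the rack or its bars (contact force between pin and rack above 40 N).
It fails at once if a bottle on the rack is moved more than 15 mm (distance of any of rack_can, rack_white from where it was at the start of the episode above 0.015 m).
It fails at once if another thing on the table is moved more than 20 mm (distance of any of big_can, big_white, amber_jar, beaker, spatula, spare_cap from where it was at the start of the episode above 0.02 m).
It also fails if it takes over 51 s, if anything falls off the work surface, if the arm or the gripper's body presses on something with over 40 N, if the wrist force passes 120 N, or if a joint passes its speed limit or range.

ROBOT

A 7-joint arm with a two-finger parallel gripper is mounted at the origin on the work surface. World frame = base frame: x ahead of the robot, y to its left, z up, the work surface at z = 0. Lengths are in m, angles in rad, forces in N, time in s.
With the tool pointing down it reaches from about 0.4 to 0.9 m from the base axis. Payload 5.6 kg.
Tool frame: the origin (TCP) lies midway between the tips of the shut fingers; the grasp point (between the pads) lies 19 mm behind it; y points along the fingers, z is the direction in which the jaws open and shut, and the axes are right-handed (so a half turn about y gives the same grasp; the last joint's range is limited). The gripper opens to 92 mm and grips with 3 to 60 N. Pads are 20 mm wide; open, the fingers measure 128 mm over their backs; the gripper's body (75 mm by 189 mm) begins 69 mm behind the grasp point.
Start: joints at [1.256, 0.468, -0.012, 1.603, 0.006, 1.071, -0.056], TCP at [0.174, -0.626, 0.215] pointing down, gripper open.
Joint ranges: [-2.53, 2.53], [-0.31, 2.02], [-1.57, 1.55], [0.28, 2.44], [-1.29, 4.43], [0.15, 1.84], [-2.92, 2.92]. Speed limits (rad/s): [2.57, 2.57, 3.14, 3.14, 3.14, 3.14, 3.14].

INTERFACE

Orientations are given as a 3x3 rotation matrix whose columns are the frame's x, y, z axes.
In Python, from station import env, effector, solver, viewer, workorder, search_frame, tip_of gives the robot as it stands. Calls block until the motion is done:
- env.reach(position, orientation): joint-space move of the TCP to a pose.
- env.movel(position, frame=None, rate=0.15): straight line of the TCP; frame=None keeps the orientation; rate is the mean speed in m/s.
- env.goto_joints(angles): joint-space move.
- effector.release() and effector.grasp(squeeze=None): open the fingers fully, or close them until they stop; squeeze is the grip in N (None keeps the last).
- env.pause(seconds).
- solver.inverse_kinematics(position, orientation): joint angles nearest the present ones, or None.
- env.sense(): the state.
- viewer.read_camera(name): name is "side" or "top" or "wrist"; returns (picture, depth): 400x640x3 uint8, red, green, blue; 400x640 float32, m along the optical axis (not along the pixel's ray), 0 where there is no reading.
- viewer.camera_info(name): a dict with "intrinsics" (3x3 intrinsics, pixels), "eye" and "rotation" of the camera in the world; the wrist camera has in their place "T_tool_cam" (4x4, takes a point from camera to tool coordinates, whose origin is the TCP and whose axes are the tool frame's). Camera axes: x right, y up, looking along -z (the intrinsics and any distortion apply to the point x, -y, -z); pixel columns grow to the right and rows downward; lengths in m; the calibration is good to about 2 mm. A picture is of the moment at which its call begins: read the wrist's pose just before it. camera_info takes no time and is no camera call.
A pose or a line that the arm cannot do raises env.PlanningError and nothing moves.
- workorder.finish_job(): hands the job in, once; it reports no verdict.
Trained networks look in the newest picture that a camera, given by its name, has taken for a name from the list of things; names that differ only in an ending like _2 or _b are one class to them, and where a whole thing is asked for, a point or a joint stands for the part that bears it (a point fixed in the world has none). Each returns a list of dicts, best first, with "score" (0 to 1); they miss things now and then, are a little off and sometimes report something else, mostly with a low value. They report only what shows in the picture. A call takes as long as a camera call. They do not tell look-alikes from the thing itself.
- search_frame(camera, name): "at" ([x, y, z] in m, in world coordinates, good to about 4 mm: the middle of the surface that is visible of it).
- tip_of(camera, name): "at" ([x, y, z] in m, in world coordinates, good to about 4 mm: a listed point, or the origin of a listed thing).
The state is a dict: "t": time; "joint_positions": joint angles; "joint_velocities": joint speeds; "tau": joint torques, N m; "ee_pos": TCP position; "tcp_rot": TCP orientation; "wrist_force": force on the tool from outside, world axes, zero at the start; "moment": the same for the moment, N m; "gripper_width": finger opening in m.
Only numpy, scipy, OpenCV 4.12 (cv2) and the standard library are available. Lean on these libraries where they do the work, as an engineer would, in place of code of your own. Each camera call takes 0.05 s, during which the arm holds its last target. There are 200 camera calls.

## Working session

There is one attempt and no reset: what is moved stays moved. The work goes in short steps, each a Python script; the robot and the scene stay as the last script left them, time stands still between calls to the robot, and variables do not carry over. Pictures are saved under pics/ and viewed, about 8 in all and at most 12, crops included, and the job is handed in when it is done.

```bash
ls; mkdir -p pics; python3 - <<'E'
from station import *
import cv2,numpy as np
s=env.sense();print(s['t'],s['ee_pos'],s['tcp_rot'],s['gripper_width'],s['wrist_force'])
for c in ['top','side']:
    p,d=viewer.read_camera(c);cv2.imwrite(f'pics/{c}0.png',p[:,:,::-1])
    i=viewer.camera_info(c);print(c,i)
    for n in ['pin_grip','pin_collar','block','upper_eye','lug','rack','rack_can','rack_white','big_can','big_white','amber_jar','beaker']:
        print(n,[(np.round(r['at'],4).tolist(),round(r['score'],2)) for r in tip_of(c,n)])
print(viewer.camera_info('wrist'))
E
```

```text
pics
0.0 [ 0.17425951 -0.62558428  0.21363946] [[-9.63308371e-01 -6.18954328e-04  2.68396347e-01]
 [-2.68397021e-01  1.68065314e-03 -9.63306916e-01]
 [ 1.45161821e-04 -9.99998396e-01 -1.78511274e-03]] 0.09209092846083174 [-0.91728534  0.26027858  0.32891266]
top {'intrinsics': array([[487.47367597,   0.        , 320.52073976],
       [  0.        , 487.47367597, 205.87519182],
       [  0.        ,   0.        ,   1.        ]]), 'eye': array([ 0.36264511, -0.10969219,  1.4697706 ]), 'rotation': array([[-0.00769387,  0.98814923, -0.15330329],
       [-0.99992503, -0.00614221,  0.01059261],
       [ 0.00952546,  0.1533733 ,  0.98812241]])}
pin_grip [([0.4446, -0.1492, 0.1254], 0.5), ([0.5972, -0.2499, 0.0728], 0.5), ([0.767, -0.0653, 0.0015], 0.47), ([0.4983, -0.237, 0.1031], 0.41)]
pin_collar [([0.4982, -0.2364, 0.0773], 0.59), ([0.4396, -0.1466, 0.0841], 0.57), ([0.5944, -0.244, 0.0417], 0.41)]
block [([0.4996, -0.2337, 0.0026], 0.9), ([0.7608, 0.1459, -0.0017], 0.66)]
upper_eye [([0.4996, 0.0674, 0.0741], 0.72)]
lug [([0.5105, 0.029, 0.0339], 0.57)]
rack [([0.5246, 0.0963, 0.0014], 
[... 1490 characters left out ...]
, 0.0005], 0.82)]
amber_jar [([0.7163, -0.2112, 0.0025], 0.92), ([0.5265, 0.0888, 0.0007], 0.67), ([0.5399, 0.1795, 0.0122], 0.29)]
beaker [([0.6639, -0.3675, 0.0021], 0.75)]
{'intrinsics': array([[324.54178678,   0.        , 324.23184801],
       [  0.        , 324.54178678, 189.61216271],
       [  0.        ,   0.        ,   1.        ]]), 'T_tool_cam': array([[-7.10598923e-04, -9.54591055e-01, -2.97918468e-01,
        -8.57456848e-02],
       [-3.37929908e-04,  2.97918755e-01, -9.54591170e-01,
        -1.70274095e-01],
       [ 9.99999690e-01, -5.77655897e-04, -5.34285614e-04,
        -1.36381417e-03],
       [ 0.00000000e+00,  0.00000000e+00,  0.00000000e+00,
         1.00000000e+00]])}
```

```bash
python3 - <<'E'
import cv2,numpy as np
a=cv2.imread('pics/top0.png');b=cv2.imread('pics/side0.png')
cv2.imwrite('pics/v1.png',a)
cv2.imwrite('pics/v2.png',cv2.resize(b[110:330,200:480],None,fx=2.7,fy=2.7,interpolation=cv2.INTER_CUBIC))
E
```

```text
(no output)
```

View pics/v1.png

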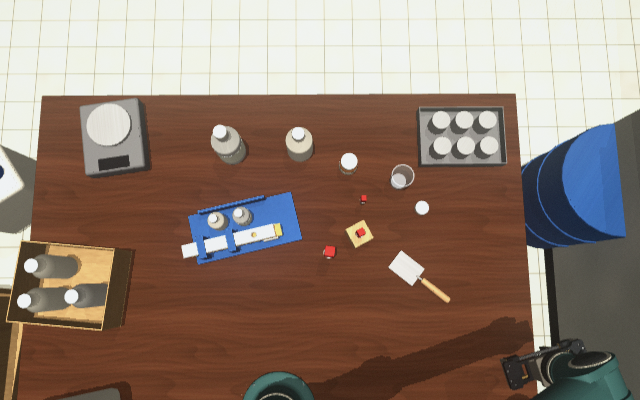

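View pics/v2.png

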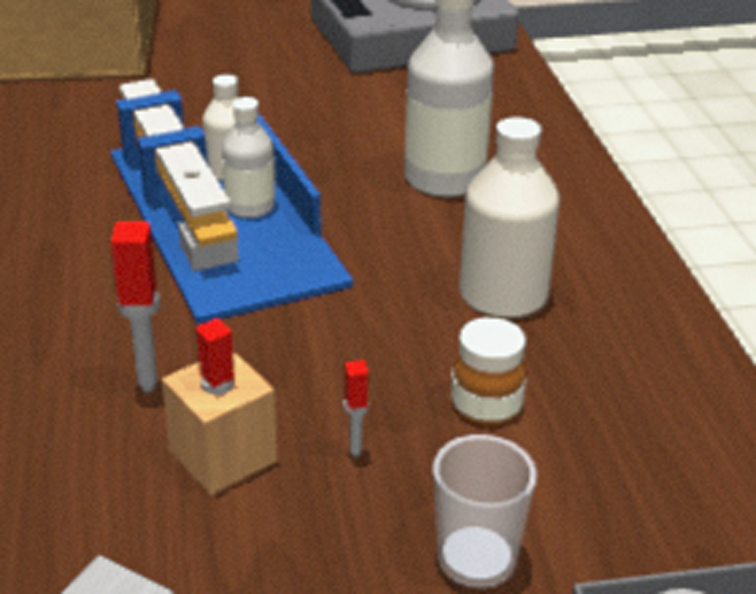

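```bash
cat > h.py <<'E'
from station import *
import cv2,numpy as np
def R(a):  # tool down, jaw axis z = (cos a, sin a)
    z=np.array([np.cos(a),np.sin(a),0]);y=np.array([0,0,-1.]);return np.column_stack([np.cross(y,z),y,z])
TH=np.radians(10)
def wcam():
    s=env.sense();i=viewer.camera_info('wrist');T=np.eye(4);T[:3,:3]=s['tcp_rot'];T[:3,3]=s['ee_pos']
    return i['intrinsics'],T@i['T_tool_cam']
def back(u,v,z,K,C):
    d=C[:3,:3]@np.array([(u-K[0,2])/K[0,0],-(v-K[1,2])/K[1,1],-1]);o=C[:3,3];return o+d*(z-o[2])/d[2]
def shot(name):
    K,C=wcam();p,d=viewer.read_camera('wrist');cv2.imwrite(f'pics/{name}.png',p[:,:,::-1]);np.savez(f'pics/{name}.npz',K=K,C=C,d=d);return p,d,K,C
def net(c,n):print(c,n,[(np.round(r['at'],4).tolist(),round(r['score'],2)) for r in tip_of(c,n)])
E
python3 - <<'E'
from h import *
a=TH-np.pi/2
env.reach([.505,.05,.215],R(a));print(env.sense()['t']);shot('w_rack')
for n in ['upper_eye','lug','rack','rack_can','rack_white']:net('wrist',n)
env.reach([.4985,-.236,.215],R(a));print(env.sense()['t'],env.sense()['ee_pos']);shot('w_pin')
for n in ['pin_grip','pin_collar','block']:net('wrist',n)
a,b=cv2.imread('pics/w_rack.png'),cv2.imread('pics/w_pin.png')
cv2.imwrite('pics/v3.png',a);cv2.imwrite('pics/v4.png',b)
E
```

```text
3.9583
wrist upper_eye [([0.4948, 0.0697, 0.0718], 0.79), ([0.5282, 0.0983, 0.0005], 0.64)]
wrist lug []
wrist rack [([0.5283, 0.1, -0.0018], 0.87)]
wrist rack_can [([0.5487, 0.1079, 0.0103], 0.93)]
wrist rack_white [([0.7113, -0.2108, 0.0023], 0.71), ([0.5389, 0.1725, 0.012], 0.56)]
5.3583 [ 0.49906632 -0.23414982  0.21515788]
wrist pin_grip [([0.4447, -0.145, 0.1207], 0.93), ([0.4964, -0.2366, 0.1034], 0.69)]
wrist pin_collar [([0.4435, -0.1453, 0.0863], 0.91), ([0.6029, -0.2501, 0.0456], 0.91), ([0.4997, -0.2364, 0.072], 0.67)]
wrist block [([0.4948, -0.2395, -0.0045], 0.57)]
```

View pics/v3.png

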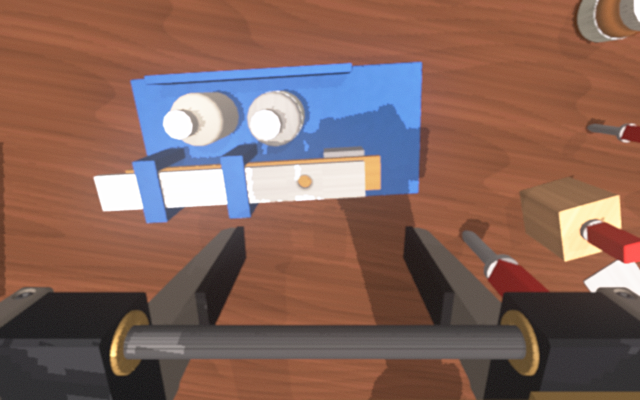

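View pics/v4.png

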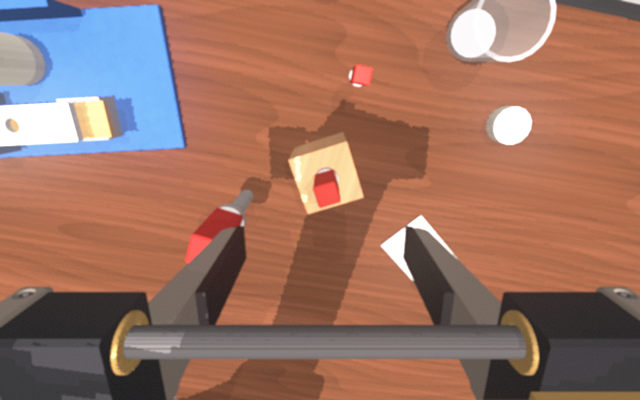

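```bash
cat > m.py <<'E'
from h import *
def load(n):
    p=cv2.imread(f'pics/{n}.png');f=np.load(f'pics/{n}.npz');K,C,d=f['K'],f['C'],f['d']
    v,u=np.mgrid[:400,:640];P=np.stack([(u-K[0,2])/K[0,0]*d,-(v-K[1,2])/K[1,1]*d,-d],-1)@C[:3,:3].T+C[:3,3];P[d==0]=9
    return p,P,K,C
E
python3 - <<'E'
from m import *
p,P,K,C=load('w_rack')
z=P[...,2];sl=z[155:200,270:360];print('bar z',np.median(sl))
m=(abs(z-np.median(sl))<.004);m[:,:245]=0;m[:140]=0;m[205:]=0;m[:,400:]=0
print('n',m.sum());r=cv2.minAreaRect((P[m][:,:2]*1000).astype(np.float32));print('bar rect mm',r)
hsv=cv2.cvtColor(p,cv2.COLOR_BGR2HSV);c=hsv[170:195,290:320];b=c[...,1]>90
ys,xs=np.nonzero(b);print('eye px',xs.mean()+290,ys.mean()+170,b.sum(),xs.min()+290,xs.max()+290,ys.min()+170,ys.max()+170,back(xs.mean()+290,ys.mean()+170,.074,K,C))
# long edges of bar by colour+z=.074 plane
# plate bottom & right edges: blue
bl=((hsv[...,0]>100)&(hsv[...,0]<125)&(hsv[...,1]>120)&(abs(z-.01)<.005))
pts=(P[bl][:,:2]*1000).astype(np.float32);print('plate',bl.sum(),np.median(z[bl]),cv2.minAreaRect(pts))
p,P,K,C=load('w_pin');hsv=cv2.cvtColor(p,cv2.COLOR_BGR2HSV)
red=((hsv[...,0]<6)|(hsv[...,0]>174))&(hsv[...,1]>180);red[:,:280]=0;red[:130]=0;red[:,400:]=0;red[230:]=0
print(red.sum(),P[...,2][red].max())
t=red&(P[...,2]>.119);print('top',t.sum(),np.median(P[...,2][t]),cv2.minAreaRect((P[t][:,:2]*1000).astype(np.float32)),P[t].mean(0))
w=(abs(P[...,2]-.072)<.004);w[:,:270]=0;w[:110]=0;w[:,380:]=0;w[230:]=0
print('block',w.sum(),cv2.minAreaRect((P[w][:,:2]*1000).astype(np.float32)))
cv2.imwrite('pics/v5.png',cv2.resize(p[125:225,275:385],None,fx=6,fy=6,interpolation=cv2.INTER_NEAREST))
E
```

```text
bar z 0.07377940811756595
n 4083
bar rect mm ((500.861328125, 69.05504608154297), (47.77098846435547, 117.6866455078125), 12.95633602142334)
eye px 304.3693693693694 180.9189189189189 111 298 310 176 186 [0.49915702 0.06942597 0.074     ]
plate 16650 0.010125908750107548 ((526.5775756835938, 105.00263977050781), (147.7447052001953, 318.1646728515625), 12.989376068115234)
172 9.0
top 72 0.12282988505830708 ((4752.55712890625, 4377.0341796875), (12555.869140625, 21.992595672607422), 47.32377243041992) [ 0.6252161  -0.10531769  0.24575393]
block 2651 ((498.6854248046875, -234.98898315429688), (60.730613708496094, 60.058006286621094), 27.947582244873047)
```

View pics/v5.png

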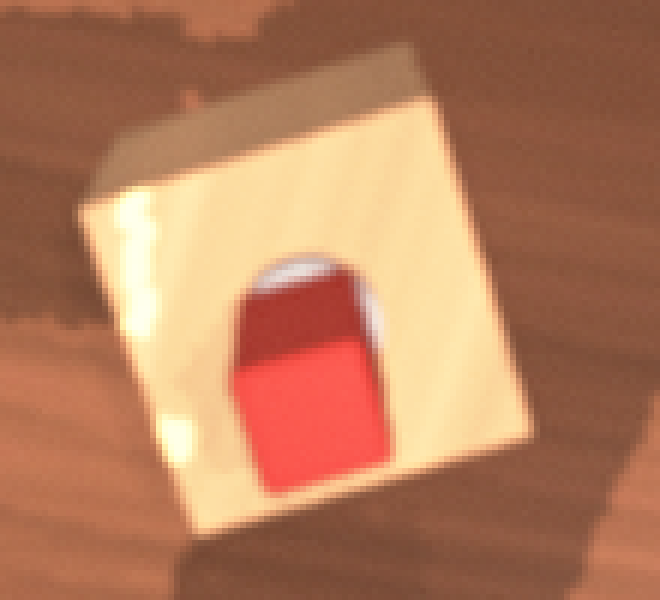

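```bash
python3 - <<'E'
from m import *
p,P,K,C=load('w_pin');g=back(327.5,194.3,.124,K,C);print('grip',g)
b=np.array([.4987,-.2350]);q=b+np.clip(g[:2]-b,-.002,.002);print(q)
Rg=R(np.radians(25.5-90))
env.reach([*q,.16],Rg);env.movel([*q,.088],rate=.12)
effector.grasp(35);s=env.sense();print(s['t'],s['ee_pos'],s['gripper_width'],s['wrist_force'])
env.movel([*q,.170],rate=.1);s=env.sense();print(s['t'],s['ee_pos'],s['gripper_width'],s['wrist_force'])
Rr=R(np.radians(13-90))
eye=np.array([.4992,.0694]);env.reach([*eye,.170],Rr);env.pause(.2)
s=env.sense();print(s['t'],s['ee_pos'],s['gripper_width'],s['wrist_force'],s['moment'])
a,_=viewer.read_camera('side');cv2.imwrite('pics/side1.png',a[:,:,::-1])
for n in ['pin_tip','pin_grip','pin_collar','upper_eye']:net('side',n)
b_,_,_,_=shot('w_in')
for n in ['pin_tip','upper_eye']:net('wrist',n)
t,_=viewer.read_camera('top')
for n in ['pin_tip','pin_grip','pin_collar']:net('top',n)
i=viewer.camera_info('side');e=i['rotation'].T@(np.array([.499,.069,.1])-i['eye']);u=int(i['intrinsics'][0,2]-i['intrinsics'][0,0]*e[0]/e[2]);v=int(i['intrinsics'][1,2]+i['intrinsics'][0,0]*e[1]/e[2]);print(u,v)
c1=cv2.resize(a[v-60:v+40,u-50:u+50,::-1],(400,400),interpolation=cv2.INTER_CUBIC)
c2=cv2.resize(b_[100:300,220:420,::-1],(400,400),interpolation=cv2.INTER_CUBIC)
cv2.imwrite('pics/v6.png',np.hstack([c1,c2]))
E
```

```text
grip [ 0.49924167 -0.23554268  0.124     ]
[ 0.49924167 -0.23554268]
7.725 [ 0.49923319 -0.23553775  0.08798098] 0.019896873672815136 [-0.71587932 -0.21496109 -0.24547196]
8.6917 [ 0.49868951 -0.23544361  0.16939246] 0.019825281963830963 [ 0.00613292 -0.26028983 -1.74288165]
10.0583 [0.49952295 0.06807024 0.16985769] 0.019713640679268396 [ 0.232338   -0.29987782 -2.09384803] [-0.0095334  -0.01762162 -0.00038272]
side pin_tip [([0.4498, -0.1439, 0.0024], 0.59), ([0.4999, 0.067, 0.0892], 0.57)]
side pin_grip [([0.6011, -0.2434, 0.0703], 0.79), ([0.446, -0.1485, 0.122], 0.57), ([0.4975, 0.0662, 0.1781], 0.45), ([0.5075, 0.0296, 0.0349], 0.17)]
side pin_collar [([0.4421, -0.1477, 0.088], 0.75), ([0.4995, 0.0658, 0.1543], 0.63), ([0.3634, -0.4204, 0.0052], 0.55), ([0.6041, -0.2494, 0.0441], 0.54)]
side upper_eye [([0.4979, 0.0722, 0.0738], 0.56)]
wrist pin_tip [([0.4965, 0.0711, 0.0943], 0.84), ([0.4459, -0.1465, 0.002], 0.73)]
wrist upper_eye [([0.496, 0.0676, 0.0721], 0.67)]
top pin_tip [([0.5752, -0.4297, 0.0018], 0.58), ([0.5966, -0.2552, 0.0008], 0.39)]
top pin_grip [([0.4442, -0.1476, 0.1259], 0.57), ([0.5983, -0.2508, 0.0694], 0.48)]
top pin_collar [([0.5947, -0.2436, 0.0433], 0.58), ([0.4418, -0.1496, 0.083], 0.4)]
270 164
```

View pics/v6.png

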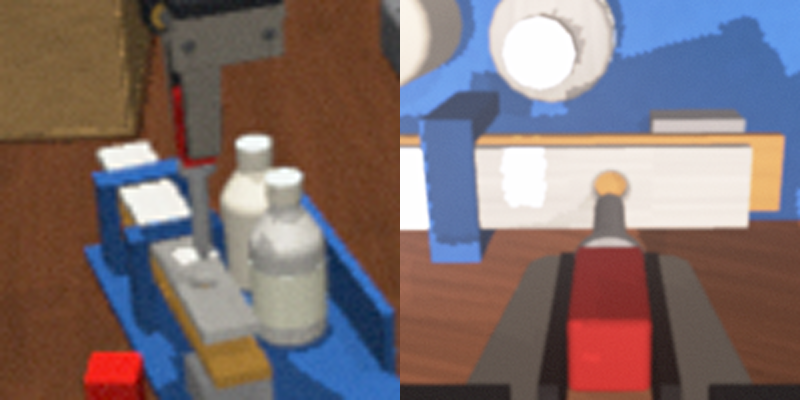

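```bash
cat >> h.py <<'E'
TR=np.radians(13);YR=np.array([-np.sin(TR),np.cos(TR)]);XR=np.array([np.cos(TR),np.sin(TR)]);LUG=np.array([.5082,.0289]);OFF=.078
def st():
    s=env.sense();e=s['ee_pos'];d=e[:2]-LUG;f=s['wrist_force'];return s['t'],d@XR,d@YR,e[2]-OFF,np.array([f[:2]@XR,f[:2]@YR,f[2]])
def go(x,y,zt,rate):env.movel([*(LUG+x*XR+y*YR),zt+OFF],R(TR-np.pi/2),rate=rate)
def line(x,y,z,F0,fmax=5,step=.0015,rate=.02,log=3):
    """guarded straight move of the tip (rack coords about lug; z absolute)"""
    _,x0,y0,z0,_=st();n=max(1,int(np.ceil(np.linalg.norm([x-x0,y-y0,z-z0])/step)));ok=True
    for k in range(1,n+1):
        a=k/n;go(x0+a*(x-x0),y0+a*(y-y0),z0+a*(z-z0),rate);s=st();d=s[4]-F0
        if k%log==0 or k==n or np.abs(d).max()>fmax:print('t%.2f x%.1f y%.1f z%.1f F'%(s[0],s[1]*1e3,s[2]*1e3,s[3]*1e3),np.round(d,1))
        if np.abs(d).max()>fmax:ok=False;break
    return ok
E
python3 - <<'E'
from m import *
p,P,K,C=load('w_in');e=back(325,192.5,.074,K,C);print('eye',e,(e[:2]-LUG)@XR,(e[:2]-LUG)@YR)
p,P,K,C=load('w_rack');
for u,v,z in [(366,178,.074),(381,173,.053)]:q=back(u,v,z,K,C)[:2]-LUG;print('bar end',q@XR,q@YR)
t0=st();print(t0)
go(0.0003,.0412,.080,.04);env.pause(.15)
F0=st()[4];np.save('F0.npy',F0);print(st())
print(line(0.0003,.0412,.070,F0,fmax=4,step=.002,log=1));print(st())
E
```

```text
eye [0.49910584 0.06964232 0.074     ] 0.00030394743146488525 0.04174383698651501
bar end 4.7359182201286466e-05 -0.019829807883430375
bar end -0.0012081772859102308 -0.03822335294278721
(10.6583, np.float64(0.00036608791280007096), np.float64(0.04154003362042231), np.float64(0.09200241047599096), array([ 0.51553128,  0.28443384, -1.2369017 ]))
(11.2583, np.float64(0.00044720223752650265), np.float64(0.041277153928823695), np.float64(0.08011049594122262), array([-0.12745657,  0.42459224, -1.7792333 ]))
t11.51 x0.4 y41.2 z78.4 F [ 0.8 -0.6  1.1]
t11.76 x0.3 y41.2 z76.6 F [ 0.5 -0.1  0.2]
t12.01 x0.3 y41.3 z74.9 F [-0.3 -0.2  0.5]
t12.26 x0.2 y41.2 z73.3 F [-0.2 -0.6  1.7]
t12.51 x0.2 y41.2 z71.6 F [-0.7 -0.7  0.2]
t12.76 x0.2 y41.2 z69.9 F [ 0.3 -0.3 -0.3]
True
(12.7583, np.float64(0.00021985677026314238), np.float64(0.04119010857865266), np.float64(0.06988976032684456), array([ 0.15481875,  0.12335575, -2.04625629]))
```

```bash
python3 - <<'E'
from h import *
F0=np.load('F0.npy')
ok=line(0,.0412,.0575,F0,fmax=4,step=.003,log=1)
ok=ok and line(0,.024,.0575,F0,fmax=6,step=.005,rate=.03,log=1)
if ok: 
    env.pause(.1);F1=st()[4];print('bias',F1-F0)
    F1[:2]=F0[:2];ok=line(0,.024,.0475,F1,fmax=6,step=.002,log=1)
print(ok,st())
E
```

```text
t13.04 x0.0 y41.2 z67.3 F [ 0.4 -0.6  0.1]
t13.32 x0.0 y41.2 z64.8 F [-0.8 -0.2  0.5]
t13.59 x-0.0 y41.2 z62.3 F [ 0.8  0.  -0.1]
t13.87 x-0.0 y41.2 z59.8 F [-0.9  0.4  0.2]
t14.14 x-0.1 y41.2 z57.3 F [-0.7 -1.  -0. ]
t14.43 x-0.1 y36.7 z57.4 F [-0.4  0.2  0.4]
t14.72 x-0.1 y32.2 z57.4 F [-0.   0.6  0.6]
t15.02 x-0.0 y27.8 z57.4 F [-0.8 -0.4  0.2]
t15.31 x-0.0 y23.5 z57.5 F [-0.4  0.3  0.5]
bias [-0.3097439  -0.54445098 -0.63654164]
t15.66 x-0.1 y23.5 z55.7 F [-0.4 -0.2  0.2]
t15.91 x-0.0 y23.7 z54.0 F [-0.  -0.3  1. ]
t16.16 x-0.1 y23.8 z52.4 F [ 0.5 -0.7  0.2]
t16.41 x-0.1 y23.9 z50.7 F [0.  0.2 1.4]
t16.66 x-0.1 y23.9 z49.0 F [ 0.4 -0.3  0.7]
t16.91 x-0.1 y23.8 z47.4 F [ 0.4 -0.4  1.3]
True (16.9083, np.float64(-6.36476186759681e-05), np.float64(0.02382658203614096), np.float64(0.04740320657792087), array([ 0.27420196,  0.05560121, -1.06923471]))
```

```bash
python3 - <<'E'
from h import *
F0=np.load('F0.npy')
def avg(n=8):
    v=[]
    for _ in range(n):env.pause(.02);v.append(st()[4])
    return np.mean(v,0)-F0
print(avg())
ok=line(0,.024,.0425,F0,fmax=6,step=.0015,log=1)
print(ok,avg(),st()[3])
E
```

```text
[ 0.38342652 -1.09074643  0.23377265]
t17.29 x-0.1 y23.7 z46.2 F [-0.9 -1.   1.2]
t17.54 x-0.1 y23.7 z44.9 F [ 0.2 -1.6  1.6]
t17.79 x-0.2 y23.9 z43.6 F [-0.  -1.9 -0.7]
t18.04 x-0.1 y24.0 z42.4 F [-1.1 -1.5  2. ]
True [-0.43313638 -2.0170696   0.49645194] 0.04245425819696115
```

```bash
cat >> h.py <<'E'
F0=np.load('F0.npy')
def avg(n=8):
    v=[]
    for _ in range(n):env.pause(.02);v.append(st()[4])
    return np.mean(v,0)-F0
E
python3 - <<'E'
from h import *
ok=line(0,.0238,.0393,F0,fmax=6,step=.0017,log=1)
ok=ok and line(0,0,.0395,F0,fmax=9,step=.004,rate=.03,log=1)
if ok:go(0,0,.0395,.02)
print(ok,avg(),st()[:4])
b,_,_,_=shot('w_lug');cv2.imwrite('pics/v7.png',cv2.resize(b[100:300,220:420,::-1],(600,600),interpolation=cv2.INTER_CUBIC))
for c in ['side','wrist']:
    if c=='side':a,_=viewer.read_camera(c);cv2.imwrite('pics/side2.png',a[:,:,::-1])
    net(c,'lug');net(c,'pin_collar');net(c,'upper_eye')
E
```

```text
t18.43 x-0.1 y24.0 z40.8 F [-0.2 -2.   0.3]
t18.68 x-0.0 y23.9 z39.2 F [-0.1 -1.2 -0.2]
t18.95 x0.1 y20.6 z39.3 F [0.7 2.3 0.1]
t19.23 x0.0 y16.0 z39.3 F [-0.1  2.   0.3]
t19.52 x-0.0 y11.5 z39.3 F [0.2 1.5 0.9]
t19.80 x0.0 y7.4 z39.4 F [-0.7  2.   0.2]
t20.08 x-0.0 y3.5 z39.4 F [0.1 2.  0.5]
t20.37 x-0.0 y-0.5 z39.5 F [-0.8  0.4  0.2]
True [ 0.03073251  0.0786727  -0.08107254] (20.75, np.float64(-4.401163424580429e-05), np.float64(-0.000390066466095049), np.float64(0.03950617233133594))
side lug [([0.506, 0.0277, 0.0342], 0.76)]
side pin_collar [([0.603, -0.249, 0.0437], 0.78), ([0.5073, 0.0262, 0.0989], 0.66), ([0.4432, -0.1454, 0.085], 0.62), ([0.7581, 0.1456, 0.0019], 0.43)]
side upper_eye [([0.5077, 0.0309, 0.0731], 0.64), ([0.7144, -0.2128, -0.0008], 0.59)]
wrist lug [([0.5071, 0.025, 0.0382], 0.59), ([0.5057, 0.0289, 0.0723], 0.35)]
wrist pin_collar [([0.5067, 0.029, 0.1002], 0.56)]
wrist upper_eye [([0.5047, 0.0314, 0.072], 0.93)]
```

View pics/v7.png

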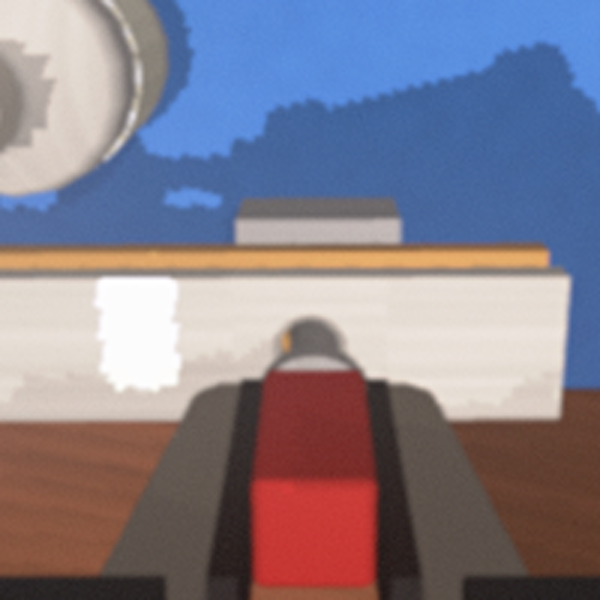

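```bash
python3 - <<'E'
from h import *
ok=line(0,-.0008,.024,F0,fmax=8,step=.0018,log=1)
print(ok,avg(),st()[:4])
E
```

```text
t21.40 x0.0 y-0.2 z37.7 F [ 0.2 -0.7 -0. ]
t21.65 x0.0 y-0.3 z36.0 F [ 0.4 -0.3  0.7]
t21.90 x-0.0 y-0.4 z34.3 F [-0.8  0.   0.8]
t22.15 x-0.0 y-0.4 z32.5 F [ 0.5 -0.4  0. ]
t22.40 x-0.0 y-0.5 z30.8 F [-0.2  1.1  0.3]
t22.65 x-0.0 y-0.5 z29.1 F [-0.6 -0.   1.1]
t22.90 x-0.0 y-0.5 z27.4 F [-0.4  1.2  0.3]
t23.15 x-0.1 y-0.5 z25.6 F [1.6 2.  0.9]
t23.40 x-0.1 y-0.6 z23.9 F [-0.3  1.4  0.8]
True [-0.77947143  1.60741213  0.64464174] (23.5333, np.float64(-6.449980614645529e-05), np.float64(-0.0006130590440972049), np.float64(0.02394066245292338))
```

```bash
python3 - <<'E'
from h import *
ok=line(0,-.0003,.0110,F0,fmax=6,step=.0018,log=1)
print(ok,avg(),st()[:4])
b,_,_,_=shot('w_home');cv2.imwrite('pics/v8.png',cv2.resize(b[100:300,220:420,::-1],(600,600),interpolation=cv2.INTER_CUBIC))
E
```

```text
t23.78 x-0.1 y-0.6 z22.2 F [-1.   2.7  1. ]
t24.03 x-0.0 y-0.6 z20.6 F [-1.4  1.5  0.3]
t24.28 x-0.1 y-0.6 z19.0 F [0.1 0.8 0.4]
t24.53 x-0.0 y-0.6 z17.4 F [-1.   1.3 -0. ]
t24.78 x-0.1 y-0.6 z15.7 F [-0.9  1.4 -0.4]
t25.03 x-0.1 y-0.5 z14.1 F [-0.1  0.5  1. ]
t25.28 x-0.0 y-0.5 z12.5 F [ 0.3 -0.3 -0. ]
t25.53 x0.0 y-0.5 z11.0 F [-0.6 -0.7 -0.4]
True [-0.81520518 -0.8757425   1.30978901] (25.6667, np.float64(1.9879416449297468e-05), np.float64(-0.0004899557685929652), np.float64(0.010986982826129907))
```

View pics/v8.png

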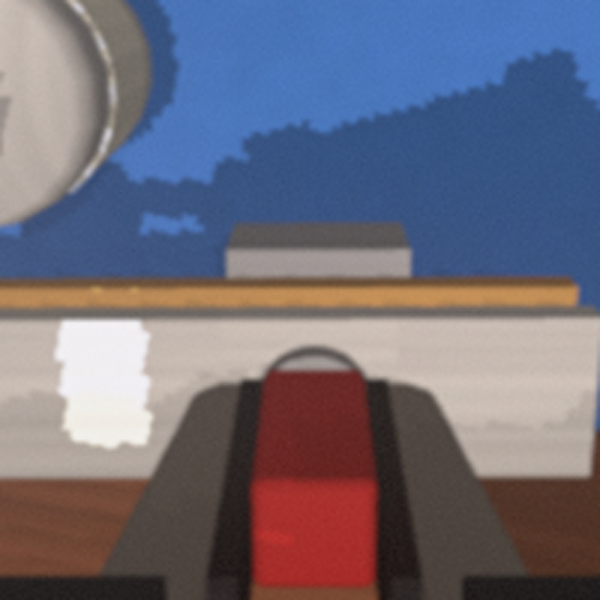

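```bash
python3 - <<'E'
from h import *
ok=line(0,-.0004,.0098,F0,fmax=4,step=.0005,rate=.01,log=1)
print(ok,avg(),st()[:4])
effector.release();env.pause(.3)
e=env.sense()['ee_pos'];env.movel([e[0],e[1],.20],rate=.12);env.pause(.3)
print(st())
a,_=viewer.read_camera('side');net('side','pin_collar');net('side','pin_grip');net('side','upper_eye')
b,_,_,_=shot('w_end')
net('wrist','pin_grip');net('wrist','pin_collar')
c1=cv2.resize(a[110:210,220:320,::-1],(400,400),interpolation=cv2.INTER_CUBIC)
c2=cv2.resize(b[100:300,220:420,::-1],(400,400),interpolation=cv2.INTER_CUBIC)
cv2.imwrite('pics/v9.png',np.hstack([c1,c2]))
E
```

```text
t25.97 x0.1 y-0.5 z10.7 F [-1. -1.  4.]
False [-1.54544482 -0.32140376  4.22230031] (26.1, np.float64(1.1181098025771338e-05), np.float64(-0.0004979320745052761), np.float64(0.010711124128089777))
(28.9083, np.float64(-0.00011807906037251243), np.float64(-0.00039911427696841587), np.float64(0.12159484927924731), array([ 0.26409347, -0.12698766,  0.45568465]))
side pin_collar [([0.6015, -0.2484, 0.0465], 0.65), ([0.4394, -0.1444, 0.0848], 0.58), ([0.5107, 0.0263, 0.0718], 0.54)]
side pin_grip [([0.4462, -0.1507, 0.126], 0.93), ([0.5994, -0.2451, 0.0682], 0.71), ([0.5069, 0.0279, 0.1015], 0.5)]
side upper_eye [([0.5069, 0.0331, 0.0732], 0.55)]
wrist pin_grip [([0.4445, -0.1474, 0.1224], 0.89), ([0.6047, -0.2525, 0.0699], 0.64), ([0.504, 0.0298, 0.1059], 0.61)]
wrist pin_collar [([0.511, 0.0281, 0.0725], 0.76), ([0.6005, -0.2529, 0.0466], 0.72), ([0.442, -0.1501, 0.0837], 0.63)]
```

View pics/v9.png

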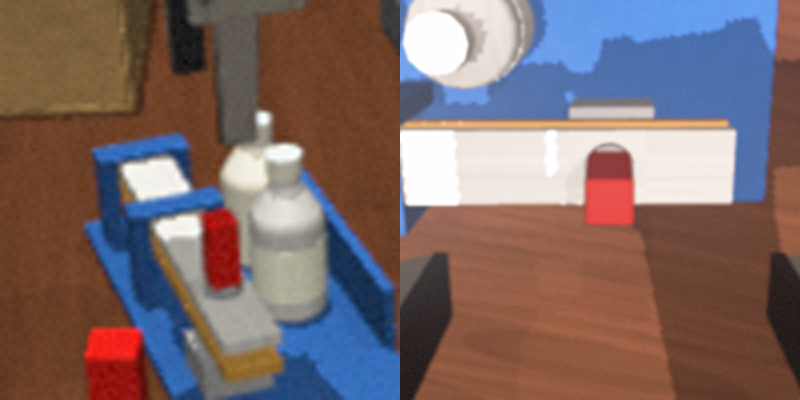

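```bash
python3 - <<'E'
from m import *
p,P,K,C=load('w_end');hsv=cv2.cvtColor(p,cv2.COLOR_BGR2HSV);m=(hsv[...,1]>170)&((hsv[...,0]<6)|(hsv[...,0]>174));m[:160]=0;m[215:]=0;m[:,300:310]=0;m[:,:305]=0;m[:,345:]=0
z=P[...,2][m];z=z[z<1];print(m.sum(),np.percentile(z,[5,50,80,95]))
b=P[165:200,350:380,2];print('bar',np.median(b))
E
```

```text
412 [0.12411297 0.12525349 0.12574742 0.12638754]
bar 0.07328021231034601
```

```bash
python3 -c "
from station import *
workorder.finish_job();print(env.sense()['t'])"
```

```text
the job is handed in; nothing more can be done
the job is handed in; nothing more can be done
```

The rack is locked and the job is handed in. I took the middle-sized pin out of its block and threaded it through the upper eye. The lower eye was found on the first try, about 24 mm from the lug. I then slid both bars shut with the pin and lowered it into the lug until the collar sat home, and let go.

**Last checks:**
- **Seating:** by depth, the handle top is 52.0 to 52.5 mm above the upper bar; 52 mm is fully home. The picture shows the pin upright and released.
- **Pin and bar position:** the pin stands within about 0.5 mm of my lug estimate. I put that estimate's own uncertainty at 1 to 2 mm. The side camera's network put the upper eye about 4 mm from the lug, but its own error is about 4 mm, and the pin had entered the lug without binding.
- **Force:** the highest I read was about 4 N, on the final seating push, well under the 40 N limit.
- **Time:** the arm was clear of the pin at about 29 s.
- **Other things:** I didn't re-measure the bottles or other items at the end. The path was planned clear of them, and nothing I saw suggested a touch.

During the probe, the wrist reading was noisy by about 0.5 to 1 N. I confirmed the tip had entered the lower eye by going past the bar's hard stop at low force.

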